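# Cull the faulty brackets and lock them in quarantine

## Robot

A 6-joint arm with a two-finger parallel gripper is mounted at the origin on a cart in front of the work surface, level with it; the furniture and walls round the work are solid. World frame = base frame: x ahead of the robot, y to its left, z up, the work surface at z = 0. Lengths are in m, angles in rad, forces in N, time in s.
With the tool pointing down it reaches from about 0.35 to 0.975 m from the base axis. Payload 4.9 kg.
Tool frame: the origin (TCP) lies midway between the tips of the shut fingers; the grasp point (between the pads) lies 19 mm behind it; z points along the fingers, y is the line along which they close (so a half turn about z gives the same grasp; the last joint's range is limited). The gripper opens to 85 mm and grips with 20 to 120 N. Pads are 22 mm wide; open, the fingers measure 114 mm over their backs; the gripper's body (76 mm by 85 mm) begins 54 mm behind the grasp point. The pads swing forward as they close: fully open they stand 13 mm farther back than shut.
Start: joints at [1.129, 0.053, 1.613, -0, 1.476, -0.119], TCP at [0.198, 0.593, 0.231] pointing down, gripper open.
Joint ranges: [-3.01, 3.01], [-1.01, 2.22], [0.06, 2.58], [-1.02, 4.17], [0.09, 2.62], [-3.14, 3.14]. Speed limits (rad/s): [2.57, 2.57, 3.14, 3.14, 3.14, 3.14].

## Interface

Orientations are given as a unit quaternion [w, x, y, z].
In Python, from plant import manip gives the robot as it stands.
- The arm moves only by the shell command python3 shift.py 'ROWS'. ROWS is 1 to 5 rows, one to a line, with the numbers parted by commas; each row has 7 numbers: the opening from 0.0 (shut) to 1.0 (fully open), then dx, dy, dz in units of 5 mm, then a rotation vector rx, ry, rz in units of 0.2 rad; each row shifts and turns the commanded pose from where the row before left it, along the tool's axes as they then stand; what a row does not reach is not made up. A row lasts 1/8 s, in which the tool goes at most 0.0625 m and 0.188 rad, less where a joint would pass 70% of its speed; a pose out of reach is approached as far as the arm can. The fingers move at their own pace and stop on an object; the grip force is fixed at half the most. Time passes only in rows, so rows that do not move let the fingers close. It prints the time, the measured TCP pose, the force, the opening and the grip force at its end. Input that does not fit is refused with a message, and nothing moves.
- manip.state(): the state, without advancing time (a new reading comes with each control period).
- manip.grab_frame(name): name is "scene" or "side" or "wrist"; returns the picture (420x560x3 uint8, red, green, blue); there is no depth.
- manip.camera_params(name): a dict with "intrinsics" (3x3 intrinsics, pixels), "xyz" and "orientation" of the camera in the world. Camera axes: x right, y down, z forward; pixel columns grow to the right and rows downward; lengths in m; the calibration is good to about 2 mm. The wrist camera is an equidistant fisheye: a pixel r from the principal point sees the ray r / f radians off the axis. A picture is of the moment at which its call begins: read the wrist's pose just before it. camera_params takes no time and is no camera call; for the wrist camera it gives the pose at the moment of the call.
- manip.job_done(): hands the job in; it is judged then, once.
The state is a dict: "time": time; "joint_pos": joint angles; "joint_vel": joint speeds; "joint_efforts": joint torques, N m; "tool_pos": TCP position; "tool_rot": TCP orientation; "contact_force": force on the tool from outside, world axes, zero at the start; "ft_torque": the same for the moment, N m; "gripper_width": opening from 0.0 (shut) to 1.0 (fully open); "grasp_force": force on a finger pad.
Only numpy, scipy, OpenCV 4.12 (cv2) and the standard library are available. Lean on these libraries where they do the work, as an engineer would, in place of code of your own. Each camera call takes 0.05 s, during which the arm holds its last target. There are 200 camera calls.

## Task

Of the six angle brackets on the sloped rack, take out the one with the too-short flange and the one with the twisted flange and put both in the red quarantine box, leaving the four sound ones in their bays. Then swing the box's yellow cover (the one with the black knob) fully shut, and after that press the brass cap straight down the pivot shaft until it is fully home, so that the cover is locked. Do not disturb the other things on the bench.

Things in the scene. Friction and masses are not known exactly. Their poses are not given: they have to be found in the camera images.
- rack: fixed blue sloped rack, 296 mm wide (y), 100 deep (x), nothing above it. Deck slopes 28 degrees, rising along rack +x (away from the robot); six brackets side by side 46 mm apart between 7 mm ribs, feet behind an 8 mm lip, flanges uphill; the deck ends 4-6 mm behind them. Origin on the bench under the row's middle; feet's undersides 60 mm up at their middle. Bay order varies
- bracket_a: sound steel angle bracket, to stay in the rack, 50 g: foot 40 x 30 x 4 mm, flat flange 48 mm tall (from foot's underside), 30 wide, 4 thick, square to the foot. Origin: centre of foot's underside; x along the foot's 40 mm (uphill in the rack), y its width, z square to it; flange at the +x end, mid-plane x = +18 mm
- bracket_b: sound steel angle bracket, to stay in the rack, 50 g: foot 40 x 30 x 4 mm, flat flange 48 mm tall (from foot's underside), 30 wide, 4 thick, square to the foot. Origin: centre of foot's underside; x along the foot's 40 mm (uphill in the rack), y its width, z square to it; flange at the +x end, mid-plane x = +18 mm
- bracket_c: sound steel angle bracket, to stay in the rack, 50 g: foot 40 x 30 x 4 mm, flat flange 48 mm tall (from foot's underside), 30 wide, 4 thick, square to the foot. Origin: centre of foot's underside; x along the foot's 40 mm (uphill in the rack), y its width, z square to it; flange at the +x end, mid-plane x = +18 mm
- bracket_d: sound steel angle bracket, to stay in the rack, 50 g: foot 40 x 30 x 4 mm, flat flange 48 mm tall (from foot's underside), 30 wide, 4 thick, square to the foot. Origin: centre of foot's underside; x along the foot's 40 mm (uphill in the rack), y its width, z square to it; flange at the +x end, mid-plane x = +18 mm
- bracket_short: faulty steel bracket, flange too short: 26 mm tall (from foot's underside) instead of 48, else like the sound ones: foot 40 x 30 x 4 mm, flange 30 wide, 4 thick, about 50 g. Origin: centre of foot's underside; x along the foot's 40 mm (uphill in the rack), y its width, z square to it; flange at the +x end, mid-plane x = +18 mm
- bracket_twisted: faulty steel bracket whose flange is twisted 30 degrees out of line: it stands square up from the foot at x = +12 mm but is turned 30 degrees counterclockwise seen from above (about +z); flange 48 mm tall, 30 wide, 4 thick, foot 40 x 30 x 4, about 50 g. Origin: centre of foot's underside; x along the foot's 40 mm (uphill in the rack), y its width, z square to it
- reject_box: fixed red steel quarantine box, open-topped, outside 120 (x) x 150 (y) x 60 mm high, walls and floor 4 mm. Origin: centre of its underside on the bench. A post with a plain vertical shaft stands outside its wall at x = -50, y = -89 mm (the pivot of the cover)
- cover (a joint): level yellow swivel cover of the box, 128 x 158 x 3 mm, turning about the vertical pivot at box x = -50, y = -89 mm; top face 65.5 mm above the bench. Rad: 0 = fully shut (hard stop), grows as it opens, clockwise from above, to 2.0; light friction (under 0.5 N at the knob), stays where left
- cover_knob (a point): centre of the top of the cover's upright round black knob: 18 mm diameter, top 89.5 mm above the bench, 24 mm above the cover; collar at its foot 26 mm diameter, 2 mm thick. With the cover shut it is at box x = 0, y = +11 mm, i.e. 50 mm (x) and 100 mm (y) from the pivot
- axle_cap (a joint): brass toothed push-on axle cap (28 mm flange, 16 mm tall, closed top 18 mm across) started on the plain pivot shaft above the cover. Value in m: distance pressed down, 0 to 0.012 (hard stop, home against the cover's boss); moves straight down only, resists with about 7 N plus 40 N per m/s, stays where pressed
- cap_top (a point): centre of the top of the axle cap, at box x = -50, y = -89 mm; 98.5 mm above the bench at joint value 0, 86.5 mm when fully home
- torch: bystander: black torch standing upright, 34 mm diameter, 106 tall; origin at the centre of its underside as it rests
- tape_red: bystander: roll of red tape lying flat, 63 mm across, 18 high; origin at the centre of its underside as it rests
- marker_red: bystander: white marker with a red cap, lying, 135 mm long; origin at the centre of its underside as it rests
- flux_bottle: bystander: brown bottle with black cap, 39 mm diameter, 84 tall; origin at the centre of its underside as it rests
- masking_roll: bystander: roll of masking tape lying flat, 99 mm across, 25 high; origin at the centre of its underside as it rests

How it is judged:
On the way, in this order (a step that is already met when the one before it is completed fails the run):
1. the short and the twisted bracket both lie in the quarantine box (x of bracket_short in the frame of reject_box between -0.056 and 0.056 m and y of bracket_short in the frame of reject_box between -0.071 and 0.071 m and z of bracket_short in the frame of reject_box between 0 and 0.056 m and x of bracket_twisted in the frame of reject_box between -0.056 and 0.056 m and y of bracket_twisted in the frame of reject_box between -0.071 and 0.071 m and z of bracket_twisted in the frame of reject_box between 0 and 0.056 m), for 0.2 s.
2. the cover is swung fully shut over them (all of step 1 and value of joint cover below 0.06 rad), for 0.2 s.
3. the brass cap is pressed fully home (all of step 2 and value of joint axle_cap above 0.0105 m), for 0.2 s.
At the end, for the whole second after the job is handed in: Both faulty brackets lie inside the quarantine box (the foot's origin within its walls and below the rim), the cover is within 0.06 rad of fully shut, the cap is pressed at least 10.5 of its 12 mm, the four sound brackets are within 10 mm of where they started, and all brackets are at rest (all of step 3 and distance of each of bracket_a, bracket_b, bracket_c, bracket_d from where it was at the start of the episode below 0.01 m and linear speed of each of bracket_a, bracket_b, bracket_c, bracket_d, bracket_short, bracket_twisted below 0.03 m/s); the robot touches nothing.
It fails at once if a sound bracket is displaced by more than 20 mm (distance of any of bracket_a, bracket_b, bracket_c, bracket_d from where it was at the start of the episode above 0.02 m).
It fails at once if another thing on the bench is displaced by more than 30 mm (distance of any of torch, tape_red, marker_red, flux_bottle, masking_roll from where it was at the start of the episode above 0.03 m).
It fails at once if the cap is pressed home while the cover is open (value of joint axle_cap above 0.008 m and value of joint cover above 0.15 rad).
It also fails if it takes over 72 s, if anything falls off the work surface, if the arm or the gripper's body presses on something with over 40 N, if the wrist force passes 120 N, or if a joint passes its speed limit or range.

## Working session

There is one attempt and no reset: what is moved stays moved. The work goes in short steps, Python scripts to look and compute and a shell command to move; the robot and the scene stay as the last step left them, time stands still between calls to the robot, and variables do not carry over. Pictures are saved under pics/ and viewed, at most 10 in all, crops included, and the job is handed in when it is done.

```bash
ls; mkdir -p pics; python3 - <<'E'
from plant import manip
import cv2, numpy as np
for n in ("scene","side"):
    p=manip.camera_params(n); print(n,p)
    im=manip.grab_frame(n); cv2.imwrite(f"pics/{n}0.png",cv2.resize(im[...,::-1],(800,600),interpolation=cv2.INTER_CUBIC))
print(manip.state())
E
```

```text
pics
plant.py
shift.py
scene {'intrinsics': array([[403.48976321,   0.        , 279.90999026],
       [  0.        , 403.48976321, 212.14984771],
       [  0.        ,   0.        ,   1.        ]]), 'xyz': array([ 0.00113875, -0.55326677,  0.79054688]), 'orientation': array([-0.39792436,  0.8419913 , -0.33293508,  0.14785496])}
side {'intrinsics': array([[441.13822434,   0.        , 281.17007279],
       [  0.        , 441.13822434, 207.98332712],
       [  0.        ,   0.        ,   1.        ]]), 'xyz': array([0.44891177, 0.87545613, 0.78699784]), 'orientation': array([ 0.02855517, -0.05268348,  0.90774921, -0.41521131])}
{'time': 0.1, 'joint_pos': array([ 1.12896616e+00,  5.33095731e-02,  1.61415821e+00,  1.73747289e-05,
        1.47600343e+00, -1.19025998e-01]), 'joint_vel': array([ 0.00093536, -0.00209517, -0.00231194,  0.00089059,  0.00160869,
       -0.00138514]), 'joint_efforts': array([ 3.07174187e-04, -3.94900632e+01, -3.71364033e+01, -1.35893679e-04,
        3.87581866e-03,  5.66224699e-06]), 'tool_pos': array([0.19803422, 0.59220101, 0.23017344]), 'tool_rot': array([-2.68272506e-04,  1.60702973e-01,  9.87002367e-01, -9.00198990e-04]), 'contact_force': array([ 0.31678016,  0.25207519, -0.90366782]), 'ft_torque': array([-0.00366179, -0.0648687 ,  0.0139684 ]), 'grasp_force': 0.0, 'gripper_width': 1.0041361074178046}
```

View pics/scene0.png

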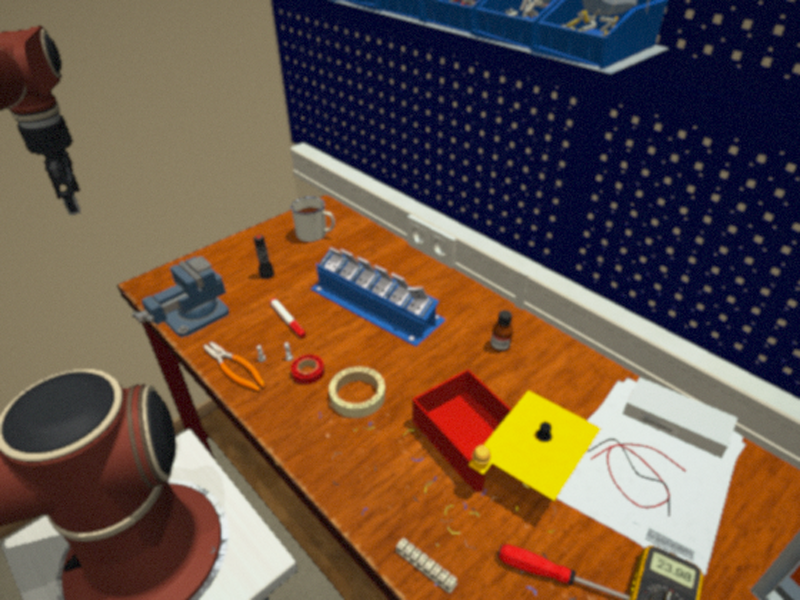

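View pics/side0.png

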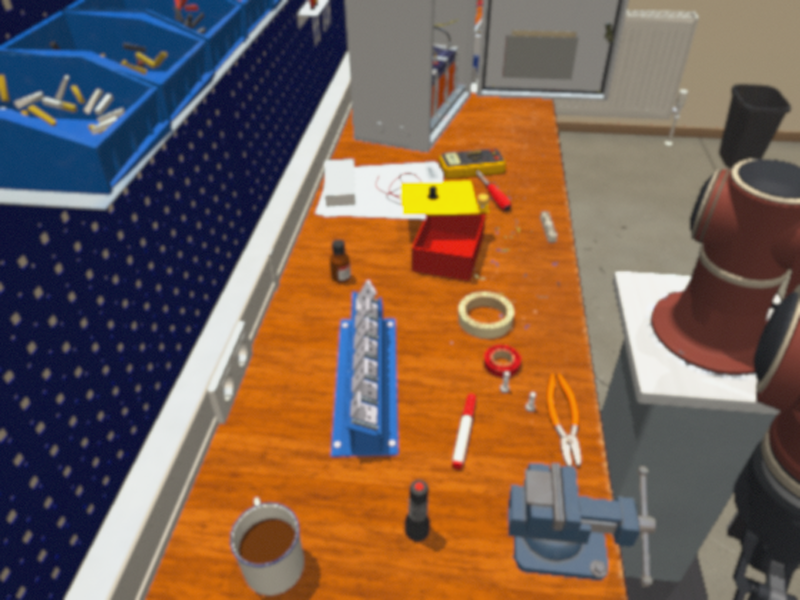

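Scene view shows the rack at about (380,295), the red box at (465,430), the open cover with its knob at (543,430) and the cap at (481,455). In the side view the knob is at (433,190), the cap at (483,200) and the rack base corners at about (347,321), (390,321), (397,452) and (335,452).

```bash
cat > h.py <<'E'
import numpy as np, cv2
from scipy.spatial.transform import Rotation as R
from plant import manip
S=560/800
def rot(q): return R.from_quat([q[1],q[2],q[3],q[0]])
def ray(p,uv,fish=False):
    K=p["intrinsics"]; x=(uv[0]-K[0,2])/K[0,0]; y=(uv[1]-K[1,2])/K[1,1]
    if fish:
        r=np.hypot(x,y); s=np.sin(r)/max(r,1e-9); d=np.array([x*s,y*s,np.cos(r)])
    else: d=np.array([x,y,1.]); d/=np.linalg.norm(d)
    return np.array(p["xyz"]),rot(p["orientation"]).apply(d)
def onz(r,z): o,d=r; return o+d*(z-o[2])/d[2]
def tri(rs):
    A=0;b=0
    for o,d in rs:
        P=np.eye(3)-np.outer(d,d); A=A+P; b=b+P@o
    x=np.linalg.solve(A,b); return x,max(np.linalg.norm((np.eye(3)-np.outer(d,d))@(x-o)) for o,d in rs)
def proj(p,X,fish=False):
    c=rot(p["orientation"]).inv().apply(np.asarray(X)-p["xyz"]); K=p["intrinsics"]
    if fish:
        r=np.arctan2(np.hypot(c[0],c[1]),c[2])/max(np.hypot(c[0],c[1]),1e-9); return np.array([K[0,0]*c[0]*r+K[0,2],K[1,1]*c[1]*r+K[1,2]])
    return (K@(c/c[2]))[:2]
E
python3 - <<'E'
from h import *
np.set_printoptions(precision=4,suppress=True)
sc,sd=manip.camera_params("scene"),manip.camera_params("side")
def P(a,b): return tri([ray(sc,np.array(a)*S),ray(sd,np.array(b)*S)])
print("knob",P((544,426),(433,188))); print("cap",P((482,449),(483,198)))
for n,u,z in [("box far-left rim",(469,373),.06),("box left",(414,403),.06),("box front",(478,470),.06)]: print(n,onz(ray(sc,np.array(u)*S),z))
for n,u,z in [("box rim L",(415,262),.06),("box R",(473,268),.06),("rackFL",(335,452),0),("rackFR",(397,452),0),("rackBR",(390,321),0),("rackBL",(347,321),0),("torch",(417,530),0),("tape",(502,360),.018),("marker a",(471,397),.01),("marker b",(458,466),.01),("flux",(340,275),0),("mask",(487,313),.025)]: print(n,onz(ray(sd,np.array(u)*S),z))
p=manip.camera_params("wrist"); print(p, rot(manip.state()["tool_rot"]).as_matrix())
E
```

```text
knob (array([ 0.5273, -0.2886,  0.0865]), np.float64(0.0002537302741899903))
cap (array([ 0.4227, -0.2538,  0.0914]), np.float64(0.00156857588177582))
box far-left rim [ 0.5463 -0.1215  0.06  ]
box left [ 0.4312 -0.1045  0.06  ]
box front [ 0.4113 -0.2608  0.06  ]
box rim L [ 0.5424 -0.0631  0.06  ]
box R [ 0.4331 -0.0567  0.06  ]
rackFL [ 0.6206  0.3326 -0.    ]
rackFR [0.5289 0.3221 0.    ]
rackBR [0.5773 0.0401 0.    ]
rackBL [0.6556 0.0489 0.    ]
torch [0.4867 0.4424 0.    ]
tape [0.3756 0.1332 0.018 ]
marker a [0.4238 0.2123 0.01  ]
marker b [0.4376 0.343  0.01  ]
flux [ 0.6943 -0.0821  0.    ]
mask [0.4029 0.0265 0.025 ]
{'intrinsics': array([[325.1923,   0.    , 280.0941],
       [  0.    , 325.1923, 212.4716],
       [  0.    ,   0.    ,   1.    ]]), 'xyz': array([0.1266, 0.6174, 0.3732]), 'orientation': array([0.123 , 0.8021, 0.5777, 0.0878])} [[-0.9483  0.3172 -0.0008]
 [ 0.3172  0.9483 -0.0017]
 [ 0.0002 -0.0019 -1.    ]]
```
Cap (0.423,-0.254), knob (0.527,-0.289). Box orientation: box y axis from walls... rims: left wall y+ in scene (414,403)-> (0.431,-0.1045) and side says (0.433,-0.0567)?? hmm; side rim L is near at bottom... In side image (415,262)->at the bottom of the box, the near wall bottom-left? The near wall: rim (415,240) ~ bottom (415,270). So side points were bottom. OK. Box 120 x 150: corner far-left rim (0.546,-0.1215), left (0.431,-0.1045), front ... direction of box x: (0.115,-0.017) => yaw -8.3°. Box centre: cap at (-50,-89) from box. Center = cap + R(-8°)*(50,89) = 0.4227+.0495+.0124=0.4846, -0.2538 -0.007+.0881=-0.1727. Check corner (-60,75): -> center + (-.0594+.0104, .0083+.0743) = (0.4356,-0.090). Scene measured (0.431,-0.1045). Roughly ok; scene far-left (60,75): (0.4846+.0594+.0104, -0.1727-.0083+.0743)=(0.5544,-0.1067). Measured (0.546,-0.1215). ~1.2cm error, my pixel reading. Wrist camera will refine.

Units first: shifts go in units of 5 mm and turns go in units of 0.2 rad. So -0.05 m is -10, -0.036 m is -7.2.

```bash
python3 shift.py '1,-10,-7.2,0,0,0,0
1,-10,-7.2,0,0,0,0
1,-10,-7.2,0,0,0,0
1,-10,-7.2,0,0,0,0
1,-10,-7.2,0,0,0,0'; python3 shift.py '1,-10,-7.2,0,0,0,0
1,-10,-7.2,0,0,0,0
1,-10,-7.2,0,0,0,0
1,-10,-7.2,0,0,0,0
1,0,0,0,0,0,0.9';python3 shift.py '1,0,0,0,0,0,0.9
1,0,0,0,0,0,0.9
1,0,0,0,0,0,0.9
1,0,0,0,0,0,0.9
1,0,0,0,0,0,0.9'; python3 shift.py '1,0,0,0,0,0,0
1,0,0,0,0,0,0'
python3 - <<'E'
from h import *
p=manip.camera_params("wrist"); im=manip.grab_frame("wrist"); np.save("w1.npy",np.array([p,im],dtype=object),allow_pickle=True)
cv2.imwrite("pics/w1.png",cv2.resize(im[...,::-1],(800,600),interpolation=cv2.INTER_CUBIC)); print(p["xyz"])
E
```

```text
time: 0.72
tool_pos: [0.3788, 0.3409, 0.2309]
tool_rot: [-0.0, 0.161, 0.987, -0.0]
contact_force: [1.2, 1.2, 0.6]
gripper_width: 0.999
grasp_force: 0.0
time: 1.35
tool_pos: [0.5237, 0.1391, 0.2307]
tool_rot: [-0.0, 0.254, 0.967, -0.001]
contact_force: [-0.6, 0.2, -0.1]
gripper_width: 0.998
grasp_force: 0.0
time: 1.98
tool_pos: [0.5219, 0.1426, 0.2307]
tool_rot: [-0.0, 0.648, 0.762, -0.0]
contact_force: [-0.2, -0.0, -0.5]
gripper_width: 1.003
grasp_force: 0.0
time: 2.22
tool_pos: [0.5221, 0.1427, 0.231]
tool_rot: [-0.0, 0.644, 0.765, -0.0]
contact_force: [-0.6, -0.2, -0.1]
gripper_width: 1.0
grasp_force: 0.0
[0.51010508 0.21870542 0.37405299]
```

View pics/w1.png

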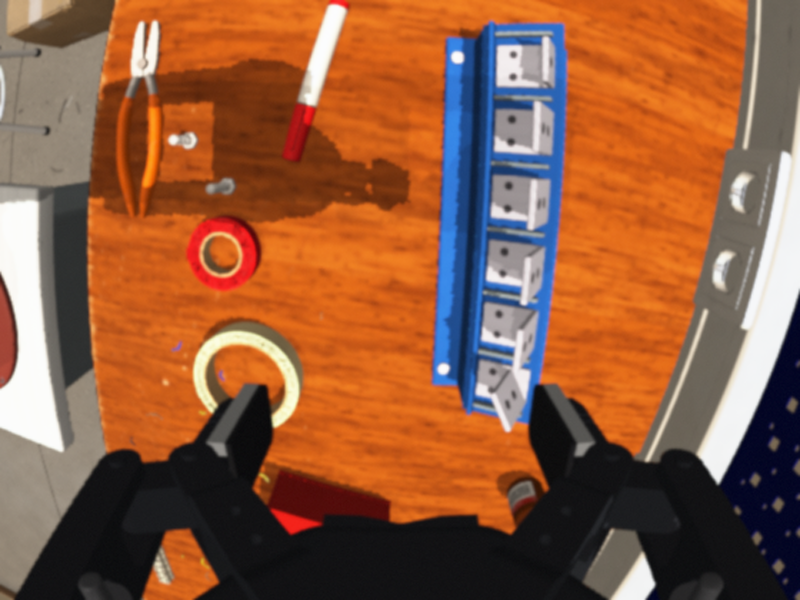

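The wrist view shows six brackets between (525,62) at the top (+y) and (500,390) at the bottom. The bottom one looks twisted. I'll take a second view, shifted along -y, to get stereo.

Converted, -0.05 m is -10, 0.02 m is 4.

```bash
python3 shift.py '0.4,-10,4,0,0,0,0
0.4,-10,4,0,0,0,0
0.4,0,0,0,0,0,0
0.4,0,0,0,0,0,0' | head -2
python3 - <<'E'
from h import *
p=manip.camera_params("wrist"); im=manip.grab_frame("wrist"); np.save("w2.npy",np.array([p,im],dtype=object),allow_pickle=True)
a=np.load("w1.npy",allow_pickle=True)[1]
c1=cv2.resize(a[10:310,300:410,::-1],None,fx=2,fy=2,interpolation=cv2.INTER_CUBIC)
c2=cv2.resize(im[0:300,230:520,::-1],None,fx=2,fy=2,interpolation=cv2.INTER_CUBIC)
cv2.imwrite("pics/w12.png",np.hstack([c1,c2])); print(c1.shape,c2.shape,p["xyz"])
E
```

```text
time: 2.78
tool_pos: [0.5781, 0.0509, 0.231]
(600, 220, 3) (600, 580, 3) [0.56639528 0.12690062 0.37414059]
```

View pics/w12.png

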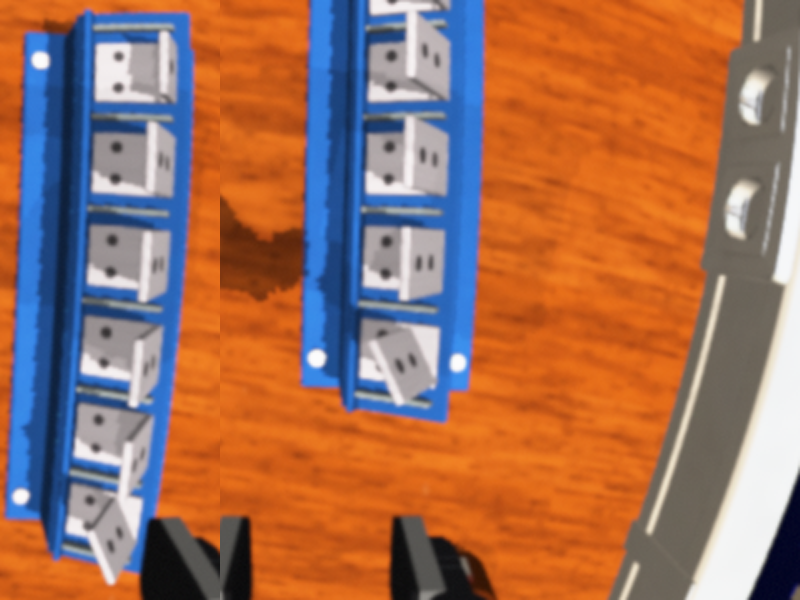

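The bottom bay (y−) holds the twisted bracket, its flange visibly turned at (405,362). The top bay (y+) holds the short one: its flange spans about 17 px against 27 px for the others. I'll fit the rack pose from bracket corners in both wrist views.

```bash
cat > fit.py <<'E'
from h import *
from scipy.optimize import least_squares
np.set_printoptions(precision=4,suppress=True)
t=np.radians(28); Bx=np.array([np.cos(t),0,np.sin(t)]);By=np.array([0,1.,0]);Bz=np.array([-np.sin(t),0,np.cos(t)])
def W(q,yk,b): # rack pose q=(x,y,z,yaw)
    r=np.array([0,yk,.06])+b[0]*Bx+b[1]*By+b[2]*Bz
    return np.array(q[:3])+R.from_euler("z",q[3]).apply(r)
if __name__=="__main__":
    p1=np.load("w1.npy",allow_pickle=True)[0];p2=np.load("w2.npy",allow_pickle=True)[0]
    T=[(.016,.015,.048),(.016,-.015,.048)];F=[(-.02,.015,.004),(-.02,-.015,.004)]
    o=[]
    for v,yk,b,px in [(2,-.069,T,[(403,227),(399,300)]),(2,-.069,F,[(365,228),(362,287)]),(2,-.023,T,[(404,115),(404,192)]),(2,-.023,F,[(367,132),(366,185)]),
     (2,.023,T,[(405,8),(407,80)]),(2,.023,F,[(368,50),(367,103)]),(2,-.115,F,[(361,318),(359,373)]),
     (1,.115,F,[(95,42),(95,102)]),(1,.069,T,[(149,121),(147,190)]),(1,.069,F,[(93,132),(92,193)]),(1,.023,T,[(143,229),(138,298)]),(1,.023,F,[(88,226),(86,287)]),(1,-.023,T,[(136,340),(130,400)]),(1,-.023,F,[(82,318),(80,374)])]:
        for bb,(X,Y) in zip(b,px): o.append((v,yk,bb,(300+X/2,10+Y/2) if v==1 else (230+(X-220)/2,Y/2)))
    f=lambda q: np.concatenate([proj(p1 if v==1 else p2,W(q,yk,b),True)-uv for v,yk,b,uv in o])
    s=least_squares(f,[.596,.186,0,.15],loss="soft_l1"); print(s.x)
    for (v,yk,b,_),e in zip(o,s.fun.reshape(-1,2) if s.fun.size==2*len(o) else 0): print(v,yk,b,e)
E
python3 fit.py
```

```text
[0.5989 0.1879 0.0006 0.1452]
2 -0.069 (0.016, 0.015, 0.048) [-0.6475 -0.0474]
2 -0.069 (0.016, -0.015, 0.048) [-0.1173  0.0916]
2 -0.069 (-0.02, 0.015, 0.004) [-0.1056 -0.9708]
2 -0.069 (-0.02, -0.015, 0.004) [ 0.416 -0.07 ]
2 -0.023 (0.016, 0.015, 0.048) [0.4788 0.1611]
2 -0.023 (0.016, -0.015, 0.048) [-0.4912 -2.1319]
2 -0.023 (-0.02, 0.015, 0.004) [0.1681 0.646 ]
2 -0.023 (-0.02, -0.015, 0.004) [-0.1293  4.2922]
2 0.023 (0.016, 0.015, 0.048) [0.8026 1.046 ]
2 0.023 (0.016, -0.015, 0.048) [-0.6454 -1.1355]
2 0.023 (-0.02, 0.015, 0.004) [ 0.6317 -2.8673]
2 0.023 (-0.02, -0.015, 0.004) [ 0.5393 -0.6322]
2 -0.115 (-0.02, 0.015, 0.004) [0.3548 0.4723]
2 -0.115 (-0.02, -0.015, 0.004) [0.2454 2.4119]
1 0.115 (-0.02, 0.015, 0.004) [0.3052 0.7454]
1 0.115 (-0.02, -0.015, 0.004) [-0.2191 -0.5211]
1 0.069 (0.016, 0.015, 0.048) [-0.9138 -0.2175]
1 0.069 (0.016, -0.015, 0.048) [-1.2609  0.9397]
1 0.069 (-0.02, 0.015, 0.004) [0.3523 0.194 ]
1 0.069 (-0.02, -0.015, 0.004) [-0.2331 -0.3972]
1 0.023 (0.016, 0.015, 0.048) [-0.2741  0.6149]
1 0.023 (0.016, -0.015, 0.048) [-0.1875  1.809 ]
1 0.023 (-0.02, 0.015, 0.004) [ 1.0413 -0.8481]
1 0.023 (-0.02, -0.015, 0.004) [ 0.4247 -1.4019]
1 -0.023 (0.016, 0.015, 0.048) [-0.7196 -0.5261]
1 -0.023 (0.016, -0.015, 0.048) [-0.9658  3.2988]
1 -0.023 (-0.02, 0.015, 0.004) [ 1.4385 -1.1483]
1 -0.023 (-0.02, -0.015, 0.004) [ 0.3929 -0.3134]
```

```bash
cat > go.py <<'E'
from fit import *
Q=[.5989,.1879,.0006,.1452]
def plan(Rt,pt):
    s=manip.state(); R0=rot(s["tool_rot"]); p=s["tool_pos"]
    rv=(R0.inv()*Rt).as_rotvec(); print("rotvec",rv,"ang",np.linalg.norm(rv))
    print("move in current axes",R0.inv().apply(pt-p),"in target axes",Rt.inv().apply(pt-p), "target",pt)
def brk(Q,yk,twist,x,zt,yoff=0):
    Rz=R.from_euler("z",Q[3]); z=-Rz.apply(Bz)
    n=Rz.apply(np.cos(twist)*Bx+np.sin(twist)*By); M=R.from_matrix(np.c_[np.cross(n,z),n,z])
    return M,W(Q,yk,(x,yoff,zt))
E
python3 - <<'E'
from go import *
plan(*brk(Q,-.115,np.radians(30),.012,.108))
E
```

```text
rotvec [-0.4757 -0.134  -0.4897] ang 0.6957718958571947
move in current axes [0.017  0.0008 0.0695] in target axes [ 0.0309 -0.0195  0.0616] target [0.5759 0.0683 0.1616]
```

Converted, -0.1224 rad is -0.612.

```bash
python3 shift.py '0.38,0,0,0,-0.595,-0.1675,-0.612
0.38,0,0,0,-0.595,-0.1675,-0.612
0.38,0,0,0,-0.595,-0.1675,-0.612
0.38,0,0,0,-0.595,-0.1675,-0.612' | head -3;  python3 shift.py '0.38,3,-2,6,0,0,0
0.38,3,-2,6,0,0,0
0.38,0,0,0,0,0,0
0.38,0,0,0,0,0,0'
python3 - <<'E'
from go import *
plan(*brk(Q,-.115,np.radians(30),.012,.018))
p=manip.camera_params("wrist"); im=manip.grab_frame("wrist"); np.save("w3.npy",np.array([p,im],dtype=object),allow_pickle=True)
cv2.imwrite("pics/w3.png",cv2.resize(im[...,::-1],(800,600),interpolation=cv2.INTER_CUBIC))
for b in [(.0205,.015/2,.004),(.012-.0075,.013,.048),(.012+.0075,-.013,.048),(-.02,.015,.004),(-.02,-.015,.004)]: print(b,proj(p,W(Q,-.115,b),True)/S)
E
```

```text
time: 3.32
tool_pos: [0.5779, 0.0525, 0.2318]
tool_rot: [0.203, 0.42, 0.874, 0.137]
time: 3.82
tool_pos: [0.5764, 0.0671, 0.1648]
tool_rot: [0.202, 0.423, 0.873, 0.136]
contact_force: [0.9, 0.9, 0.3]
gripper_width: 0.379
grasp_force: 0.0
rotvec [0.0022 0.0021 0.0004] ang 0.0030843857818160193
move in current axes [ 0.0022 -0.0012  0.0927] in target axes [ 0.002  -0.001   0.0927] target [0.6177 0.0744 0.0821]
(0.0205, 0.0075, 0.004) [415.4546 293.0126]
(0.0045000000000000005, 0.013, 0.048) [394.8527 293.0646]
(0.0195, -0.013, 0.048) [395.0495 353.0666]
(-0.02, 0.015, 0.004) [358.3682 245.9785]
(-0.02, -0.015, 0.004) [332.8699 291.8176]
```

View pics/w3.png

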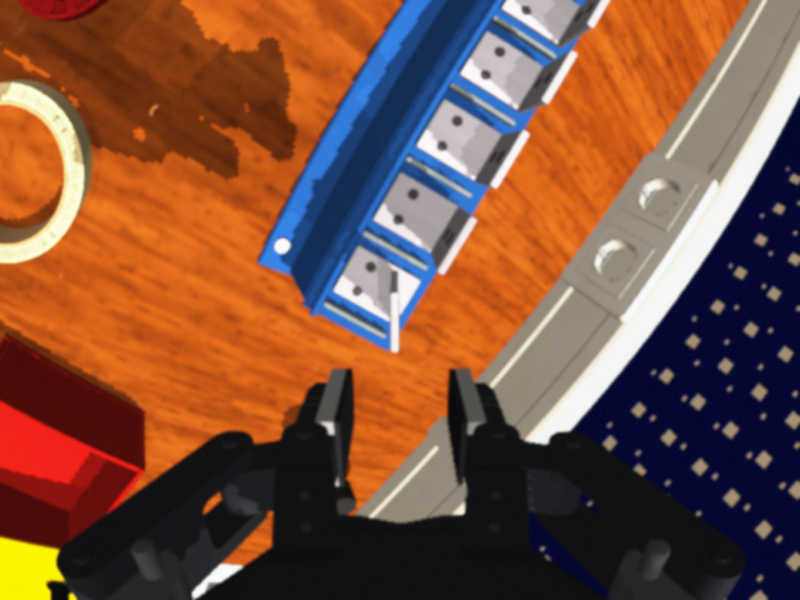

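The flange stands edge-on from (394,272) to (396,350), exactly as predicted and centred between the fingers. I'll descend and grip.

Converted, 0.03 m is 6, 0.02 m is 4.

```bash
python3 shift.py '0.38,0.4,-0.2,6,0,0,0
0.38,0,0,6,0,0,0
0.38,0,0,4,0,0,0
0.38,0,0,2,0,0,0
0.38,0,0,0.4,0,0,0'; python3 shift.py '0,0,0,0,0,0,0
0,0,0,0,0,0,0
0,0,0,0,0,0,0
0,0,0,0,0,0,0'
```

```text
time: 4.5
tool_pos: [0.6176, 0.0736, 0.0819]
tool_rot: [0.201, 0.423, 0.873, 0.136]
contact_force: [-1.0, -0.1, -0.1]
gripper_width: 0.382
grasp_force: 0.0
time: 5.0
tool_pos: [0.6173, 0.0737, 0.0823]
tool_rot: [0.201, 0.423, 0.873, 0.136]
contact_force: [-4.2, -0.2, 6.5]
gripper_width: 0.034
grasp_force: 62.4
```

Converted, -0.05 m is -10, -0.03 m is -6.

```bash
python3 shift.py '0,0,0,-2,0,0,0
0,0,0,-6,0,0,0
0,0,0,-10,0,0,0
0,0,0,-10,0,0,0
0,0,0,0,0,0,0'; 
cat >> go.py <<'E'
def down(ydeg):
    a=np.radians(ydeg); n=np.array([np.cos(a),np.sin(a),0]); z=np.array([0,0,-1.])
    return R.from_matrix(np.c_[np.cross(n,z),n,z])
E
python3 - <<'E'
from go import *
plan(down(22),np.array([.48,-.08,.26]))
E
```

```text
time: 5.62
tool_pos: [0.5529, 0.0641, 0.2108]
tool_rot: [0.205, 0.423, 0.872, 0.138]
contact_force: [0.2, -0.6, 0.2]
gripper_width: 0.036
grasp_force: 61.1
rotvec [0.4639 0.1887 0.2781] ang 0.5728607980781778
move in current axes [-0.0855 -0.1165 -0.0873] in target axes [-0.1063 -0.1216 -0.0492] target [ 0.48 -0.08  0.26]
```

Converted, -0.04 m is -8, -0.033 m is -6.6, 0.116 rad is 0.58.

```bash
python3 shift.py '0,0,0,-4,0.58,0.235,0.3475
0,0,0,-6,0.58,0.235,0.3475
0,0,0,0,0.58,0.235,0.3475
0,0,0,0,0.58,0.235,0.3475
0,-6.6,-8,0,0,0,0'; python3 shift.py '0,-6.6,-8,0,0,0,0
0,-6.6,-8,0,0,0,0
0,0,0,0,0,0,0
0,0,0,0,0,0,0'
cat > snap.py <<'E'
import sys; from h import *
def snap(n):
    p=manip.camera_params("wrist"); im=manip.grab_frame("wrist"); np.save(n+".npy",np.array([p,im],dtype=object),allow_pickle=True); return im
snap(sys.argv[1])
E
python3 snap.py w4; python3 shift.py '0,-8,0,0,0,0,0
0,-8,0,0,0,0,0
0,0,0,0,0,0,0
0,0,0,0,0,0,0'; python3 snap.py w5
python3 - <<'E'
import numpy as np,cv2
for n in("w4","w5"):
    cv2.imwrite(f"pics/{n}.png",cv2.resize(np.load(n+".npy",allow_pickle=True)[1][...,::-1],(800,600),interpolation=cv2.INTER_CUBIC))
E
```

```text
time: 6.25
tool_pos: [0.5077, 0.0171, 0.2466]
tool_rot: [-0.008, 0.558, 0.83, -0.005]
contact_force: [-0.8, -0.4, -0.7]
gripper_width: 0.033
grasp_force: 61.1
time: 6.75
tool_pos: [0.4573, -0.0747, 0.2502]
tool_rot: [-0.005, 0.559, 0.829, -0.003]
contact_force: [-0.5, 0.2, -1.3]
gripper_width: 0.035
grasp_force: 61.1
time: 7.3
tool_pos: [0.4877, -0.1479, 0.2502]
tool_rot: [-0.005, 0.559, 0.829, -0.003]
contact_force: [-0.2, -0.2, -1.0]
gripper_width: 0.035
grasp_force: 61.1
```

View pics/w4.png

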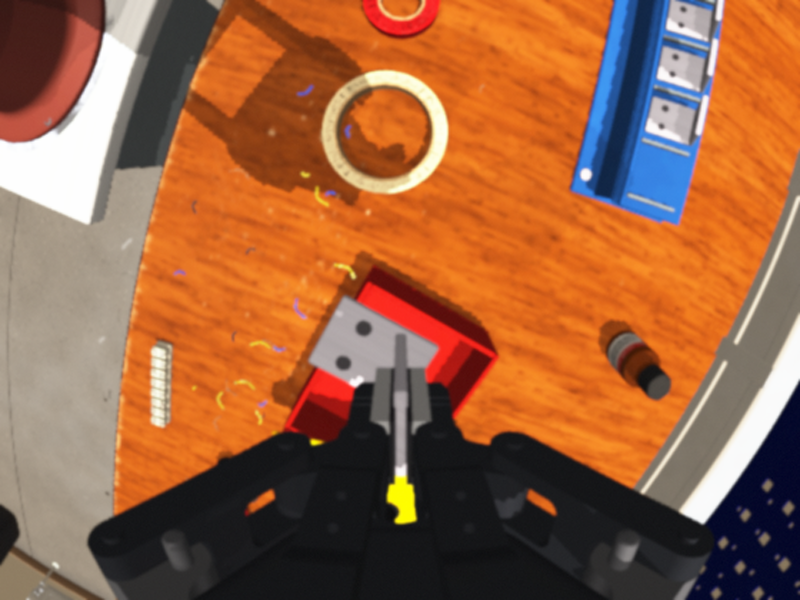

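View pics/w5.png

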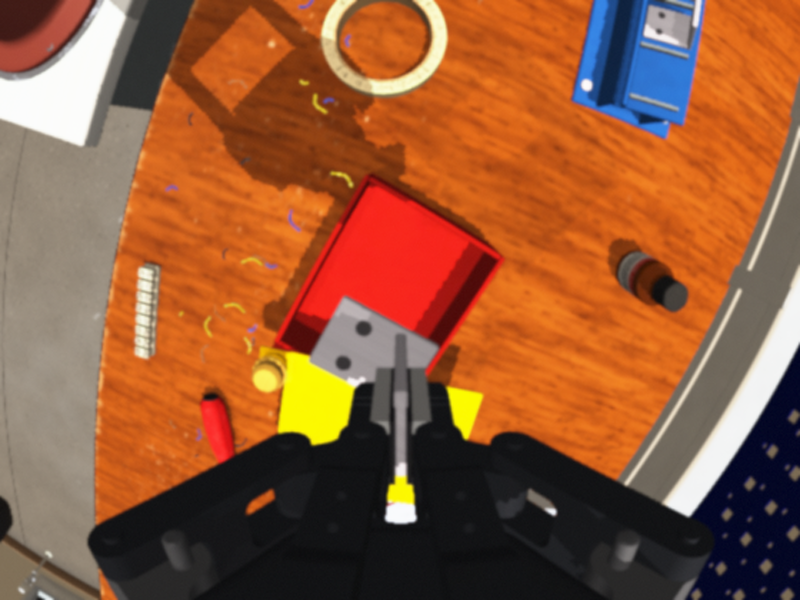

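The box rim corners are visible in both views: (372,266) and (498,354) in the first, (371,175), (502,258) and (275,348) in the second. The cap top is at (266,376) in the second view. Next I'll fit the box pose.

```bash
python3 - <<'E'
from go import *
p4=np.load("w4.npy",allow_pickle=True)[0];p5=np.load("w5.npy",allow_pickle=True)[0]
sc,sd=manip.camera_params("scene"),manip.camera_params("side")
o=[(p4,1,(-.06,.075,.06),(372,266)),(p5,1,(-.06,.075,.06),(371,175)),(p4,1,(.06,.075,.06),(498,354)),(p5,1,(.06,.075,.06),(502,258)),(p4,1,(-.06,-.075,.06),(285,430)),(p5,1,(-.06,-.075,.06),(275,348)),(p5,1,(-.05,-.089,.0985),(266,376)),(sc,0,(-.05,-.089,.0985),(482,447)),(sd,0,(-.05,-.089,.0985),(483,197))]
g=lambda q,b: np.array([q[0],q[1],q[2]])+R.from_euler("z",q[3]).apply(b)
s=least_squares(lambda q:np.concatenate([proj(p,g(q,b),bool(f))-np.array(u)*S for p,f,b,u in o]),[.485,-.17,0,-.145],loss="soft_l1")
print(s.x);print(s.fun.reshape(-1,2)); q=s.x
print("cap",g(q,(-.05,-.089,.0985)),"shut knob",g(q,(0,.011,.0895)))
k,e=tri([ray(sc,np.array((544,425))*S),ray(sd,np.array((433,187))*S)]); print("knob",k,e)
piv=g(q,(-.05,-.089,0)); d=k-piv; a=np.arctan2(d[1],d[0]); print("open angle",np.arctan2(.1,.05)+q[3]-a, np.hypot(d[0],d[1]))
print(np.degrees(q[3]))
# twisted: flange (tcp) in box
plan(down(22),g(q,(.008,.043,.0)) + [0,0,.09])
E
```

```text
[ 0.4866 -0.1757 -0.0071 -0.163 ]
[[-0.9043  9.0836]
 [-1.7011 -1.1001]
 [ 0.9438  0.4456]
 [ 2.0487  0.2076]
 [ 0.3843 -5.5992]
 [ 0.0828 -7.1508]
 [-0.0754  1.2278]
 [ 0.0193  2.299 ]
 [-0.4737  0.1228]]
cap [ 0.4228 -0.2554  0.0914] shut knob [ 0.4884 -0.1649  0.0824]
knob [ 0.5272 -0.2884  0.089 ] 0.00042176432084516194
open angle 1.2500427062580863 0.10949204687629023
-9.339630390725501
rotvec [-0.0093 -0.0044  0.0019] ang 0.01045741000774058
move in current axes [0.0063 0.0194 0.1674] in target axes [0.007  0.0178 0.1675] target [ 0.5015 -0.1346  0.0829]
```

```bash
cat > box.py <<'E'
from go import *
p4=np.load("w4.npy",allow_pickle=True)[0];p5=np.load("w5.npy",allow_pickle=True)[0]
sc,sd=manip.camera_params("scene"),manip.camera_params("side")
o=[(p4,1,(-.06,.075,.0),(372,266)),(p5,1,(-.06,.075,.06),(371,175)),(p4,1,(.06,.075,.06),(498,354)),(p5,1,(.06,.075,.06),(502,258)),(p4,1,(-.06,-.075,.06),(285,430)),(p5,1,(-.06,-.075,.06),(275,348)),(p5,1,(-.05,-.089,.0985),(266,376)),(sc,0,(-.05,-.089,.0985),(482,447)),(sd,0,(-.05,-.089,.0985),(483,197))]
g=lambda q,b: np.array([q[0],q[1],0])+R.from_euler("z",q[2]).apply(b)
s=least_squares(lambda q:np.concatenate([proj(p,g(q,b),bool(f))-np.array(u)*S for p,f,b,u in o]),[.485,-.17,-.145],loss="soft_l1")
B=s.x
E
python3 - <<'E'
from box import *
print(s.x);print(s.fun.reshape(-1,2))
for b in [(-.06,.075,.06),(-.06,.075,0),(.06,.075,.06),(.06,.075,0),(-.06,-.075,.06),(-.05,-.089,.0985)]: print(b,proj(p4,g(B,b),True)/S,proj(p5,g(B,b),True)/S)
a=[cv2.resize(np.load(n+".npy",allow_pickle=True)[1][r[0]:r[1],180:370,::-1],(400,600),interpolation=cv2.INTER_CUBIC) for n,r in(("w4",(165,450)),("w5",(110,395)))]
a[0]=cv2.resize(np.load("w4.npy",allow_pickle=True)[1][165:420,180:370,::-1],(400,537)); a[1]=cv2.resize(np.load("w5.npy",allow_pickle=True)[1][110:365,180:370,::-1],(400,537))
cv2.imwrite("pics/bx.png",np.hstack(a))
E
```

```text
[ 0.4867 -0.1762 -0.1365]
[[ 0.0066 -0.6636]
 [-4.7959 -0.1699]
 [ 1.3818  1.356 ]
 [ 2.6108 -0.2588]
 [-0.0209 -0.6968]
 [-0.618  -2.586 ]
 [-0.4494  6.573 ]
 [ 1.764   0.2184]
 [-1.0269 -2.3717]]
(-0.06, 0.075, 0.06) [366.5421 282.3314] [364.1487 174.7573]
(-0.06, 0.075, 0) [372.0094 265.052 ] [370.2556 173.2211]
(0.06, 0.075, 0.06) [499.9741 355.9372] [505.7297 257.6303]
(0.06, 0.075, 0) [487.5002 329.7351] [491.2418 243.8535]
(-0.06, -0.075, 0.06) [284.9701 429.0046] [274.1172 344.3057]
(-0.05, -0.089, 0.0985) [279.1046 471.3533] [265.3581 385.3901]
```

View pics/bx.png

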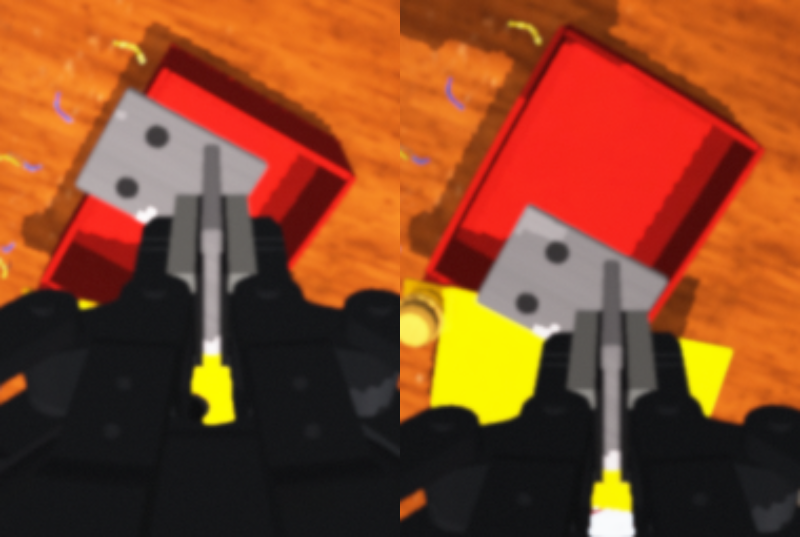

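```bash
python3 - <<'E'
import re
t=open("box.py").read()
i=t.index("o=[");j=t.index("g=lambda")
t=t[:i]+"""o=[(p4,1,b,np.array(u)/S) for b,u in [((-.06,.075,0),(261.7,185.4)),((-.06,.075,.06),(258.4,197.3)),((.06,.075,.06),(348.2,249.1))]]+[(p5,1,b,np.array(u)/S) for b,u in [((-.06,.075,.06),(258.4,122.4)),((.06,.075,.06),(352,181.3)),((-.05,-.089,.0985),(187.6,263))]]+[(sc,0,(-.05,-.089,.0985),(482,447)),(sd,0,(-.05,-.089,.0985),(483,197))]
"""+t[j:]
open("box.py","w").write(t)
E
python3 - <<'E'
from box import *
print(B);print(s.fun.reshape(-1,2))
print("cap",g(B,(-.05,-.089,.0985)),"shut knob",g(B,(0,.011,.0895)), "pLL w5",proj(p5,g(B,(-.06,-.075,.06)),True))
k,e=tri([ray(sc,np.array((544,425))*S),ray(sd,np.array((433,187))*S)]); print("knob",k,e)
piv=g(B,(-.05,-.089,0)); d=k-piv; a=np.arctan2(d[1],d[0]); print("open angle",np.arctan2(.1,.05)+B[2]-a, np.hypot(d[0],d[1]))
plan(down(22),g(B,(.010,.042,.0)) + [0,0,.09])
E
```

```text
[ 0.4862 -0.1755 -0.1584]
[[ 0.1856 -0.709 ]
 [-0.0995 -0.6451]
 [ 2.1499  1.0105]
 [-1.6859 -1.1318]
 [ 2.429   0.1465]
 [-3.3487  4.4381]
 [ 0.2989  0.2592]
 [-0.2707 -1.9708]]
cap [ 0.4228 -0.2555  0.0985] shut knob [ 0.4879 -0.1647  0.0895] pLL w5 [190.852  238.7692]
knob [ 0.5272 -0.2884  0.089 ] 0.00042176432084516194
open angle 1.2535957931700632 0.10951581943053079
rotvec [-0.0093 -0.0044  0.0019] ang 0.01045741000774058
move in current axes [0.0049 0.02   0.1603] in target axes [0.0056 0.0185 0.1604] target [ 0.5027 -0.1356  0.09  ]
```

Units first: shifts go in units of 5 mm and turns go in units of 0.2 rad. So 0.06 m is 12, 0.04 m is 8, 0.009 rad is 0.045.

```bash
python3 shift.py '0,0,3.6,8,0.045,0.02,0
0,0,0,12,0,0,0
0,0,0,12,0,0,0
0,0,0,8,0,0,0
0,0,0,3,0,0,0'; python3 shift.py '0,0,0,2.2,0,0,0
0,0,0,0,0,0,0
0.15,0,0,0,0,0,0
0.25,0,0,0,0,0,0
0.25,0,0,0,0,0,0'
```

```text
time: 7.98
tool_pos: [0.4984, -0.1404, 0.0329]
tool_rot: [-0.011, 0.558, 0.829, -0.006]
contact_force: [-0.1, 0.4, 0.5]
gripper_width: 0.036
grasp_force: 61.1
time: 8.6
tool_pos: [0.5007, -0.1426, 0.0254]
tool_rot: [-0.007, 0.559, 0.829, -0.005]
contact_force: [-0.3, 0.2, 0.2]
gripper_width: 0.252
grasp_force: 0.0
```

```bash
python3 shift.py '0.27,0,0,-4,0,0,0
0.3,0,0,-12,0,0,0
0.3,0,0,-12,0,0,0
0.3,0,0,-12,0,0,0
0.3,0,0,0,0,0,0'|head -2
python3 - <<'E'
from go import *
plan(*brk(Q,.115,0,.018,.11))
E
```

```text
time: 9.22
tool_pos: [0.5073, -0.1438, 0.2322]
rotvec [-0.4948 -0.0554  0.2349] ang 0.5505053997090471
move in current axes [0.3936 0.2022 0.0635] in target axes [0.43   0.0598 0.1066] target [0.5469 0.2965 0.1662]
```

Converted, 0.049 m is 9.8, 0.025 m is 5.

```bash
python3 shift.py '0.3,9.8,5,0,0,0,0
0.3,9.8,5,0,0,0,0
0.3,9.8,5,0,0,0,0
0.3,9.8,5,0,0,0,0
0.3,9.8,5,0,0,0,0'|head -2; python3 shift.py '0.3,9.8,5,0,0,0,0
0.3,9.8,5,0,0,0,0
0.3,9.8,5,0,-0.825,-0.09,0.39
0.3,0,0,0,-0.825,-0.09,0.39
0.3,0,0,0,-0.825,-0.09,0.39'|head -2;python3 shift.py '0.3,0,0,4,0,0,0
0.3,0,0,0,0,0,0'
python3 - <<'E'
from go import *
plan(*brk(Q,.115,0,.018,.075))
E
```

```text
time: 9.85
tool_pos: [0.5275, 0.1333, 0.223]
time: 10.48
tool_pos: [0.5423, 0.2966, 0.2233]
time: 10.72
tool_pos: [0.5512, 0.2968, 0.2032]
tool_rot: [0.15, 0.636, 0.735, 0.179]
contact_force: [0.3, -0.5, -0.4]
gripper_width: 0.301
grasp_force: 0.0
rotvec [-0.0166 -0.0065 -0.002 ] ang 0.01795078850880714
move in current axes [-0.0002 -0.0201  0.066 ] in target axes [ 0.0003 -0.0212  0.0657] target [0.5631 0.2989 0.1353]
```

```bash
python3 shift.py '0.3,0,-4.24,6,-0.083,-0.0325,-0.01
0.3,0,0,7.2,0,0,0
0.3,0,0,0,0,0,0
0.3,0,0,0,0,0,0'|head -3
python3 - <<'E'
from go import *
plan(*brk(Q,.115,0,.018,.0075))
p=manip.camera_params("wrist"); im=manip.grab_frame("wrist")
cv2.imwrite("pics/w6.png",cv2.resize(im[100:380,130:430,::-1],(800,747),interpolation=cv2.INTER_CUBIC)[:600])
for b in [(.016,.015,.026),(.016,-.015,.026),(.020,.015,.026),(-.02,.015,.004),(-.02,-.015,.004)]: print(b,(proj(p,W(Q,.115,b),True)-[130,100])*8/3)
E
```

```text
time: 11.22
tool_pos: [0.565, 0.2997, 0.1397]
tool_rot: [0.16, 0.634, 0.733, 0.186]
rotvec [ 0.0067 -0.0013 -0.0016] ang 0.007048717072330333
move in current axes [-0.0006 -0.0042  0.0705] in target axes [-0.0005 -0.0038  0.0705] target [0.5945 0.3035 0.0757]
(0.016, 0.015, 0.026) [369.3249 307.0815]
(0.016, -0.015, 0.026) [371.0279 422.418 ]
(0.02, 0.015, 0.026) [386.2929 307.0192]
(-0.02, 0.015, 0.004) [234.9364 281.9737]
(-0.02, -0.015, 0.004) [241.7956 387.3055]
```

View pics/w6.png

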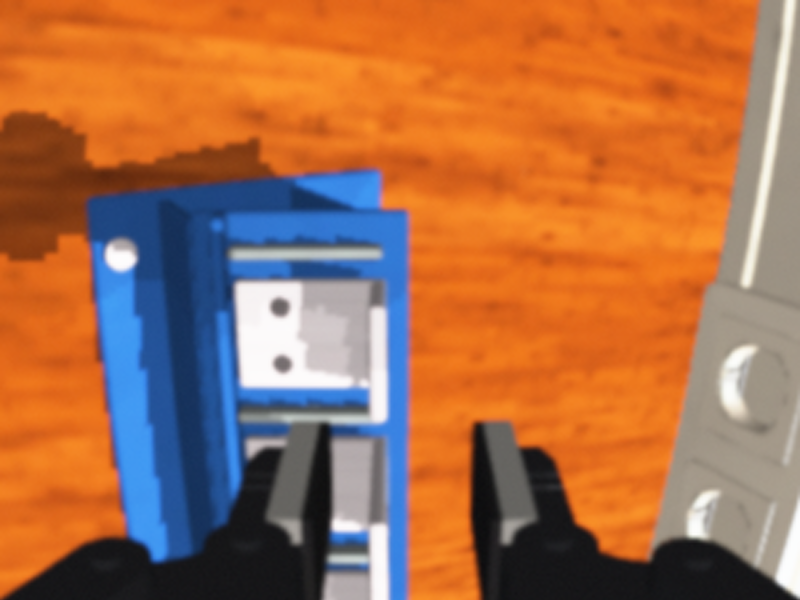

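The picture confirms the short bracket: its flange top strip runs from (378,307) to (378,422), exactly where predicted. Descend and grip.

```bash
python3 shift.py '0.3,0,-0.8,6,0.0335,0,0
0.3,0,0,5,0,0,0
0.3,0,0,2,0,0,0
0.3,0,0,0.8,0,0,0
0.3,0,0,0,0,0,0'|head -4
python3 - <<'E'
from go import *
plan(*brk(Q,.115,0,.018,.0075))
E
```

```text
time: 11.9
tool_pos: [0.5927, 0.3041, 0.0765]
tool_rot: [0.158, 0.635, 0.734, 0.184]
contact_force: [-1.0, -0.1, -0.1]
rotvec [ 0.0001 -0.0017 -0.001 ] ang 0.0019509797471741546
move in current axes [-0.0009  0.0011  0.0015] in target axes [-0.0009  0.0011  0.0015] target [0.5945 0.3035 0.0757]
```

```bash
python3 shift.py '0,0,0.2,0.1,0,0,0
0,0,0,0,0,0,0
0,0,0,0,0,0,0
0,0,0,0,0,0,0';python3 shift.py '0,0,0,-2,0,0,0
0,0,0,-6,0,0,0
0,0,0,-10,0,0,0
0,0,0,-12,0,0,0
0,0,0,0,0,0,0'
python3 - <<'E'
from box import *
plan(down(0),g(B,(.028,-.012,0))+[0,0,.22])
E
```

```text
time: 12.4
tool_pos: [0.5938, 0.3043, 0.0767]
tool_rot: [0.158, 0.635, 0.734, 0.184]
contact_force: [-4.0, -1.4, 6.2]
gripper_width: 0.026
grasp_force: 61.4
time: 13.02
tool_pos: [0.525, 0.295, 0.2154]
tool_rot: [0.159, 0.634, 0.733, 0.188]
contact_force: [0.7, -0.4, -0.7]
gripper_width: 0.03
grasp_force: 60.4
rotvec [ 0.497  -0.0414  0.1419] ang 0.518550253090452
move in current axes [-0.4797 -0.0703 -0.0463] in target axes [-0.4868 -0.0131 -0.0046] target [ 0.5119 -0.1918  0.22  ]
```

Converted, -0.054 m is -10.8, -0.0025 m is -0.5, 0.166 rad is 0.83.

```bash
python3 shift.py '0,0,0,0,0.83,-0.069,0.2365
0,0,0,0,0.83,-0.069,0.2365
0,0,0,0,0.83,-0.069,0.2365
0,-10.8,-0.5,0,0,0,0
0,-10.8,-0.5,0,0,0,0'|head -2; python3 shift.py '0,-10.8,-0.5,0,0,0,0
0,-10.8,-0.5,0,0,0,0
0,-10.8,-0.5,0,0,0,0
0,-10.8,-0.5,0,0,0,0
0,-10.8,-0.5,0,0,0,0' | head -2;  python3 shift.py '0,-10.8,-0.5,0,0,0,0
0,-10.8,-0.5,0,0,0,0
0,0,0,0,0,0,0'
python3 - <<'E'
from box import *
plan(down(0),g(B,(.018,-.012,0))+[0,0,.014])
E
```

```text
time: 13.65
tool_pos: [0.5183, 0.1844, 0.2059]
time: 14.28
tool_pos: [0.5049, -0.0859, 0.2088]
time: 14.65
tool_pos: [0.4997, -0.1952, 0.2093]
tool_rot: [-0.003, 0.709, 0.705, -0.006]
contact_force: [0.0, 0.6, -0.5]
gripper_width: 0.03
grasp_force: 60.3
rotvec [-0.0133  0.0046 -0.0064] ang 0.01544574321149252
move in current axes [0.0059 0.0049 0.1953] in target axes [0.005  0.0023 0.1953] target [ 0.502  -0.1902  0.014 ]
```

```bash
python3 shift.py '0,1,0.4,10,-0.0665,0.023,-0.032
0,0,0,12,0,0,0
0,0,0,10,0,0,0
0,0,0,4,0,0,0
0,0,0,2.6,0,0,0'|head -4; python3 shift.py '0,0,0,0,0,0,0
0.15,0,0,0,0,0,0
0.22,0,0,0,0,0,0
0.22,0,0,0,0,0,0
0.22,0,0,-2,0,0,0'; python3 shift.py '0.22,0,0,-10,0,0,0
0.22,0,0,-12,0,0,0
0.22,0,0,-12,0,0,0
0.22,0,0,-4,0,0,0
0.22,0,0,0,0,0,0'
python3 - <<'E'
from box import *
im=manip.grab_frame("wrist"); p=manip.camera_params("wrist"); np.save("w7.npy",np.array([p,im],dtype=object),allow_pickle=True)
cv2.imwrite("pics/w7.png",cv2.resize(im[...,::-1],(800,600),interpolation=cv2.INTER_CUBIC))
print("knob pred",proj(p,[.5272,-.2884,.0895],True)/S,"cap",proj(p,g(B,(-.05,-.089,.0985)),True)/S)
E
```

```text
time: 15.28
tool_pos: [0.5012, -0.186, 0.0153]
tool_rot: [-0.001, 0.705, 0.709, 0.0]
contact_force: [-0.2, -0.0, -1.4]
time: 15.9
tool_pos: [0.502, -0.1874, 0.0275]
tool_rot: [0.0, 0.705, 0.709, 0.0]
contact_force: [0.1, -0.0, -0.3]
gripper_width: 0.215
grasp_force: 0.0
time: 16.52
tool_pos: [0.503, -0.188, 0.2199]
tool_rot: [0.003, 0.705, 0.709, 0.001]
contact_force: [0.5, -0.4, -0.3]
gripper_width: 0.222
grasp_force: 0.0
knob pred [434.2122 432.685 ] cap [276.8346 395.1784]
```

View pics/w7.png

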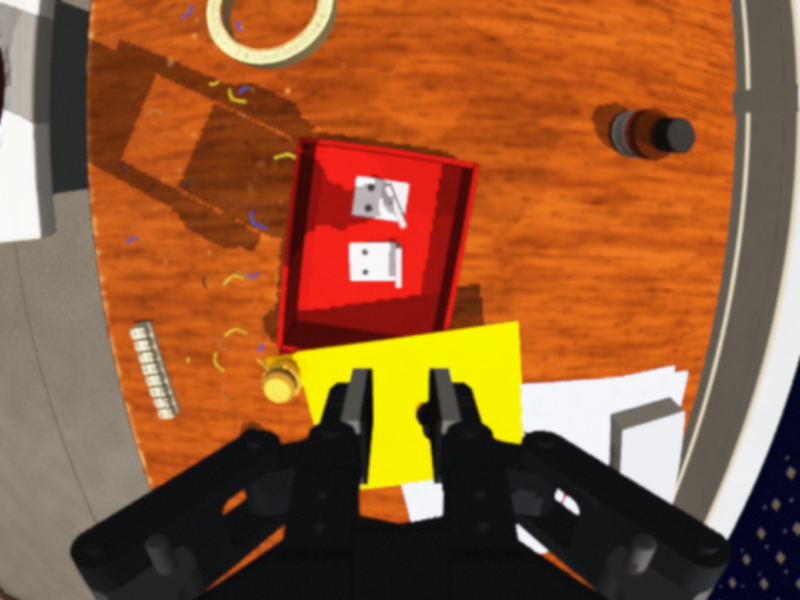

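Both brackets stand in the box at (380,200) and (375,262), and the cap top is at about (280,388). Picture views are used up, so from here I measure with image code. Next I turn the tool tangent to the knob's arc and measure the knob and cap from above.

Converted, 0.17 rad is 0.85.

```bash
python3 shift.py '0.35,0,0,0,0,0,0.85
0.35,0,0,0,0,0,0.85
0.35,0,0,0,0,0,0.85
0.35,0,0,0,0,0,0.85
0.35,0,0,0,0,0,0.85'|head -2; python3 shift.py '0.35,0,0,0,0,0,0.85
0.35,0,0,0,0,0,0.85
0.35,0,0,0,0,0,0.85
0.35,0,0,0,0,0,0.85
0.35,0,0,0,0,0,0.85'|head -2; python3 shift.py '0.35,-6,6,0,0,0,0.85
0.35,-6,6,0,0,0,0
0.35,0,6,0,0,0,0
0.35,0,0,0,0,0,0
0.35,0,0,0,0,0,0'; python3 snap.py w8
cat > feat.py <<'E'
from box import *
def knob(n):
    im=np.load(n+".npy",allow_pickle=True)[1]; h=cv2.cvtColor(im,cv2.COLOR_RGB2HSV)
    y=cv2.inRange(h,(26,200,120),(34,255,255)); c=max(cv2.findContours(y,0,2)[0],key=cv2.contourArea)
    m=np.zeros_like(y); cv2.drawContours(m,[cv2.convexHull(c)],-1,255,-1)
    d=cv2.inRange(h,(0,0,0),(180,255,60))&cv2.erode(m,np.ones((3,3)))
    k,l,st,ce=cv2.connectedComponentsWithStats(d); 
    return [(st[i],ce[i]) for i in range(1,k) if st[i][4]>30], cv2.boxPoints(cv2.minAreaRect(c))
if __name__=="__main__":
    import sys
    for n in sys.argv[1:]: print(n,*knob(n))
E
python3 feat.py w8; python3 - <<'E'
from box import *
p8=np.load("w8.npy",allow_pickle=True)[0]; print("pred knob",proj(p8,[.5272,-.2884,.0895],True),"base",proj(p8,[.5272,-.2884,.0655],True),"cap",proj(p8,g(B,(-.05,-.089,.0985)),True))
p7=np.load("w7.npy",allow_pickle=True)[0]
print("cap wrist",tri([ray(p5,(187.6,263),True),ray(p7,(196,271.6),True)]),"all",tri([ray(p5,(187.6,263),True),ray(p7,(196,271.6),True),ray(sc,(482*S,447*S)),ray(sd,(483*S,197*S))]))
for p,uv in((p5,(187.6,263)),(p7,(196,271.6))): print(onz(ray(p,uv,True),.0985))
E
```

```text
time: 17.2
tool_pos: [0.5006, -0.1867, 0.2138]
time: 17.82
tool_pos: [0.5006, -0.1867, 0.2138]
time: 18.45
tool_pos: [0.422, -0.2614, 0.2154]
tool_rot: [-0.001, 0.989, -0.146, -0.0]
contact_force: [0.4, -0.6, -1.1]
gripper_width: 0.35
grasp_force: 0.0
w8 [(array([265,  65,  25,  25, 481], dtype=int32), array([277.1642,  76.4491]))] [[180.5882  44.9371]
 [305.4841 -19.6642]
 [387.956  139.7814]
 [263.0601 204.3827]]
pred knob [276.0512  75.7495] base [276.4558  78.803 ] cap [274.7019 208.4696]
cap wrist (array([ 0.4239, -0.2528,  0.0926]), np.float64(0.00038051957953768304)) all (array([ 0.4238, -0.2524,  0.094 ]), np.float64(0.002225405117130994))
[ 0.4248 -0.2489  0.0985]
[ 0.4255 -0.2501  0.0985]
```

```bash
cat > cap.py <<'E'
from box import *
import sys
n=sys.argv[1]; p,im=np.load(n+".npy",allow_pickle=True); uv=proj(p,[.424,-.2525,.0985],True); print("pred",uv)
x,y=map(int,uv-30); c=im[max(y,0):y+60,x:x+60]; y=max(y,0)
G=cv2.GaussianBlur(cv2.resize(cv2.cvtColor(c,cv2.COLOR_RGB2HSV)[...,int(sys.argv[2])],None,fx=4,fy=4,interpolation=cv2.INTER_CUBIC),(0,0),2)
h=cv2.HoughCircles(G,cv2.HOUGH_GRADIENT,1,20,param1=80,param2=14,minRadius=34,maxRadius=85)
for q in ([] if h is None else h[0][:5]): print(q[:2]/4+[x,y],"r",q[2]/4,onz(ray(p,q[:2]/4+[x,y],True),.0985))
hsv=cv2.cvtColor(c,cv2.COLOR_RGB2HSV)
for r in range(6,56,4): print(" ".join("%d/%d/%d"%tuple(hsv[r,k]) for k in range(6,56,4)))
E
python3 cap.py w8 2; python3 -c "
import sys;sys.argv=['','w8','1']
exec(open('cap.py').read().split('hsv=')[0])"
```

```text
pred [270.7966 208.1025]
[276.125 205.875] r 14.7 [ 0.4246 -0.2573  0.0985]
1/227/244 4/230/233 29/254/247 29/255/248 29/255/248 29/255/248 29/255/248 29/255/248 29/255/248 29/255/247 11/201/192 4/148/189 12/225/213
1/228/238 1/229/234 22/247/215 29/255/248 29/255/248 29/255/248 28/233/240 25/207/233 25/215/229 29/239/243 26/241/233 11/220/195 11/223/194
1/229/233 1/229/230 4/230/187 29/255/246 29/255/247 24/192/238 20/192/201 18/195/166 19/195/166 21/187/226 26/206/235 12/224/192 11/226/192
1/226/98 1/228/95 1/225/95 12/236/205 24/196/238 19/192/189 19/192/221 20/188/233 19/192/219 19/194/213 22/189/196 21/220/225 12/225/201
0/228/94 1/225/95 1/228/93 2/232/175 19/190/217 19/193/219 25/174/247 28/158/248 28/162/248 24/179/242 19/192/216 27/186/243 13/225/197
1/228/96 1/228/95 0/224/98 4/226/150 21/186/227 25/175/244 27/166/248 28/158/248 28/159/248 28/164/248 20/188/232 27/188/241 24/240/228
1/234/214 1/228/230 2/231/226 2/230/222 18/196/206 27/171/246 28/162/248 28/158/248 28/159/248 28/165/248 21/186/235 20/195/229 12/225/195
11/222/214 13/216/228 12/220/214 11/220/198 13/213/188 22/185/232 28/162/248 28/162/248 28/164/248 27/166/248 20/191/222 167/113/180 154/110/144
12/223/205 12/222/218 12/223/215 11/226/192 11/224/203 13/218/198 21/189/227 26/169/246 25/176/244 19/195/209 12/222/201 12/224/204 11/217/190
11/222/191 12/221/211 11/223/194 11/223/186 12/221/208 12/220/205 11/224/196 12/222/208 11/218/195 11/222/192 11/224/203 12/222/211 12/224/205
12/222/199 11/224/197 12/221/212 11/215/192 11/216/205 11/218/200 12/223/201 11/221/200 11/221/190 11/225/196 12/220/196 12/222/208 12/224/205
12/221/207 11/221/129 11/224/179 11/220/195 11/226/184 12/221/201 12/224/207 11/224/190 11/226/187 11/221/127 20/206/203 11/224/197 12/223/213
11/216/137 11/216/131 11/221/136 12/226/202 11/226/173 11/224/190 11/223/206 11/223/194 11/227/153 12/214/125 18/219/156 11/220/161 12/221/208
pred [270.7966 208.1025]
```

```bash
cat > cap2.py <<'E'
from box import *
def capuv(p,im,c0=(.424,-.2525,.0985)):
    u=proj(p,c0,True); m=cv2.inRange(cv2.cvtColor(im,cv2.COLOR_RGB2HSV),(23,150,235),(31,182,255)); w=np.zeros_like(m); cv2.circle(w,tuple(int(v) for v in u),22,255,-1)
    m=cv2.morphologyEx(m&w,cv2.MORPH_OPEN,np.ones((3,3))); k,l,st,ce=cv2.connectedComponentsWithStats(m); i=1+np.argmax(st[1:,4]); return ce[i],st[i]
if __name__=="__main__":
    rs=[]
    for n in("w5","w7","w8"):
        p,im=np.load(n+".npy",allow_pickle=True); c,st=capuv(p,im); rs.append(ray(p,c,True)); print(n,c,st,onz(rs[-1],.0985))
    print(tri(rs)); s8=np.load("w8.npy",allow_pickle=True)[0]; kn=onz(ray(s8,(277.2,76.4),True),.0885); print("knob w8",kn)
    for C in (np.mean([onz(r,.0985) for r in rs],0),): d=kn-C; print(C,np.hypot(*d[:2]),np.degrees(np.arctan2(d[1],d[0])))
    print(manip.state()["tool_pos"],rot(manip.state()["tool_rot"]).as_matrix())
E
python3 cap2.py
```

```text
w5 [185.4062 265.9167] [178 259  16  15 192] [ 0.4235 -0.2532  0.0985]
w7 [193.8565 272.7176] [186 265  17  16 216] [ 0.4233 -0.2513  0.0985]
w8 [275.346  207.1238] [266 198  20  19 315] [ 0.4237 -0.2564  0.0985]
(array([ 0.4221, -0.2556,  0.0929]), np.float64(0.0012711109224139772))
knob w8 [ 0.5265 -0.2892  0.0885]
[ 0.4235 -0.2537  0.0985] 0.10897969078049294 -19.00617457914434
[ 0.4223 -0.2614  0.2159] [[ 0.9573 -0.2892  0.0001]
 [-0.2892 -0.9573  0.0016]
 [-0.0003 -0.0016 -1.    ]]
```

```bash
python3 shift.py '0.38,10.8,-0.4,0,0,0,0.1
0.38,10.8,-0.4,0,0,0,0
0.38,0,0,10,0,0,0
0.38,0,0,10,0,0,0
0.38,0,0,0,0,0,0'; python3 shift.py '0.38,0,0,4,0,0,0
0.38,0,0,2.6,0,0,0
0.38,0,0,2.4,0,0,0
0.38,0,0,0,0,0,0'
```

```text
time: 19.12
tool_pos: [0.5242, -0.2875, 0.1118]
tool_rot: [-0.003, 0.988, -0.156, -0.004]
contact_force: [0.6, 0.5, -0.8]
gripper_width: 0.379
grasp_force: 0.0
time: 19.62
tool_pos: [0.5265, -0.2906, 0.0718]
tool_rot: [-0.0, 0.988, -0.156, 0.0]
contact_force: [0.1, -0.1, -0.1]
gripper_width: 0.378
grasp_force: 0.0
```

Converted, -0.011 m is -2.2, -0.0006 m is -0.12, -0.1 rad is -0.5.

```bash
python3 shift.py '0.38,-0.12,-2.2,0,0,0,-0.5
0.38,-0.12,-2.2,0,0,0,-0.5
0.38,-0.12,-2.2,0,0,0,-0.5
0.38,-0.12,-2.2,0,0,0,-0.5
0.38,-0.12,-2.2,0,0,0,-0.5'
cat > cov.py <<'E'
from box import *
P=np.array([.4225,-.2545])
s=manip.state(); d=s["tool_pos"][:2]-P; M=rot(s["tool_rot"]).as_matrix()
print("tcp r,ang",np.hypot(*d),np.degrees(np.arctan2(d[1],d[0])),"tool x ang",np.degrees(np.arctan2(M[1,0],M[0,0])),"F tool",M.T@s["contact_force"])
sc_=manip.camera_params("scene"); im=manip.grab_frame("scene"); h=cv2.cvtColor(im,cv2.COLOR_RGB2HSV); y=cv2.inRange(h,(26,200,120),(34,255,255))
k,l,st,ce=cv2.connectedComponentsWithStats(y); i=1+np.argmax(st[1:,4]); c=onz(ray(sc_,ce[i]),.0655)[:2]-P
print("cover centroid area",st[i][4],"ang",np.degrees(np.arctan2(c[1],c[0])),np.hypot(*c))
E
python3 cov.py
```

```text
time: 20.25
tool_pos: [0.531, -0.2367, 0.0737]
tool_rot: [0.001, 0.996, 0.095, 0.002]
contact_force: [0.1, -1.1, 0.3]
gripper_width: 0.382
grasp_force: 0.2
tcp r,ang 0.10990576660276748 9.31934040619091 tool x ang 10.846989032806668 F tool [-0.0735  1.0664 -0.2747]
cover centroid area 1292 ang -21.33200972365551 0.09417833274222435
```

Converted, -0.011 m is -2.2, -0.0006 m is -0.12, -0.1 rad is -0.5.

```bash
python3 shift.py '0.38,-0.12,-2.2,0,0,0,-0.5
0.38,-0.12,-2.2,0,0,0,-0.5
0.38,-0.12,-2.2,0,0,0,-0.5
0.38,-0.12,-2.2,0,0,0,-0.5
0.38,0,0,0,0,0,0'; python3 cov.py
```

```text
time: 20.92
tool_pos: [0.5138, -0.196, 0.0732]
tool_rot: [0.001, 0.958, 0.288, 0.001]
contact_force: [0.0, -0.9, 0.4]
gripper_width: 0.38
grasp_force: 0.0
tcp r,ang 0.10843597331826628 32.644750192529635 tool x ang 33.48056734786728 F tool [-0.4718  0.7944 -0.367 ]
cover centroid area 1372 ang 3.2488303031535866 0.07689112193889441
```

Converted, -0.011 m is -2.2, -0.008 m is -1.6, -0.1 rad is -0.5.

```bash
python3 shift.py '0.38,0,-2.2,0,0,0,-0.5
0.38,0,-2.2,0,0,0,-0.5
0.38,-0.06,-2.2,0,0,0,-0.5
0.38,-0.06,-1.6,0,0,0,-0.4
0.38,0,0,0,0,0,0'; python3 cov.py;  python3 shift.py '0.38,0,-0.6,0,0,0,-0.1
0.38,0,-0.6,0,0,0,-0.1
0.38,0,0,0,0,0,0'; python3 cov.py
```

```text
time: 21.6
tool_pos: [0.4863, -0.1662, 0.0728]
tool_rot: [0.001, 0.886, 0.463, 0.001]
contact_force: [-0.3, -0.1, -0.2]
gripper_width: 0.377
grasp_force: 0.0
tcp r,ang 0.10891419568545756 54.132364863936566 tool x ang 55.19939406196838 F tool [-0.2257 -0.2226  0.24  ]
cover centroid area 1528 ang 29.864300070881402 0.07010873774623956
time: 22.02
tool_pos: [0.4811, -0.1625, 0.0725]
tool_rot: [0.001, 0.876, 0.482, 0.001]
contact_force: [0.6, 0.2, -0.3]
gripper_width: 0.379
grasp_force: 0.0
tcp r,ang 0.10908012525852648 57.49260608258412 tool x ang 57.635231553398846 F tool [0.4988 0.357  0.2998]
cover centroid area 1559 ang 33.942745677405554 0.06977425740009155
```

Still moving freely, so I'll creep forward until the stop shows up as force.

```bash
for i in 1; do python3 shift.py '0.38,0,-0.4,0,0,0,-0.05
0.38,0,-0.2,0,0,0,-0.05
0.38,0,0,0,0,0,0'; python3 cov.py;  python3 shift.py '0.38,0,-0.2,0,0,0,-0.05
0.38,0,-0.2,0,0,0,-0.05
0.38,0,0,0,0,0,0'; python3 cov.py; done
```

```text
time: 22.45
tool_pos: [0.4797, -0.1618, 0.0727]
tool_rot: [0.002, 0.871, 0.491, 0.002]
contact_force: [5.1, -2.6, -4.4]
gripper_width: 0.38
grasp_force: 3.2
tcp r,ang 0.10895351814106578 58.31485935065458 tool x ang 58.80511654685482 F tool [0.4445 5.6742 4.4398]
cover centroid area 1572 ang 34.99162171848297 0.06949923699726404
time: 22.88
tool_pos: [0.4794, -0.162, 0.0727]
tool_rot: [0.005, 0.866, 0.499, 0.003]
contact_force: [10.5, -8.3, -10.6]
gripper_width: 0.385
grasp_force: 6.7
tcp r,ang 0.10860858164673222 58.432229359420404 tool x ang 59.933376233957894 F tool [-1.9724 13.1258 10.7319]
cover centroid area 1588 ang 35.24273655592631 0.06966699086242348
```

Converted, -0.06 m is -12, -0.03 m is -6.

```bash
python3 shift.py '0.38,0,0.8,0,0,0,0
0.38,0,0,0,0,0,0
0.38,0,0,-6,0,0,0
0.38,0,0,-12,0,0,0
0.38,0,0,-12,0,0,0'; python3 shift.py '0,-8,0,-6,0,0,0
0,-8,0,0,0,0,0
0,-8,0,0,0,0,0
0,0,0,0,0,0,0
0,0,0,0,0,0,0'; python3 snap.py w9; python3 feat.py w9
python3 - <<'E'
from cap2 import *
p,im=np.load("w9.npy",allow_pickle=True); print(proj(p,[.4232,-.2545,.0985],True), p["xyz"])
print("knob pred if shut",proj(p,g(B,(0,.011,.0895)),True))
print(capuv(p,im))
E
python3 cov.py
```

```text
time: 23.55
tool_pos: [0.4793, -0.1613, 0.2235]
tool_rot: [-0.0, 0.866, 0.5, 0.0]
contact_force: [0.9, 0.2, 0.5]
gripper_width: 0.383
grasp_force: 0.0
time: 24.18
tool_pos: [0.4199, -0.2652, 0.2522]
tool_rot: [0.0, 0.866, 0.499, 0.001]
contact_force: [-0.2, -0.2, 0.3]
gripper_width: 0.002
grasp_force: 0.0
w9 [(array([276,  61,  23,  22, 384], dtype=int32), array([287.0677,  71.4818]))] [[203.3192  36.8463]
 [319.9729 -11.5526]
 [379.9546 133.0188]
 [263.3009 181.4177]]
[276.7596 185.9339] [ 0.4589 -0.1984  0.3954]
knob pred if shut [288.654   68.2086]
(array([277.2649, 186.4701]), array([269, 178,  18,  18, 268], dtype=int32))
tcp r,ang 0.01068583486342249 -102.72421105092701 tool x ang 59.982800267435486 F tool [ 0.6942 -0.4767 -0.4511]
cover centroid area 2727 ang 51.475504280724344 0.09247191247582894
```

Converted, -0.0025 m is -0.5, 0.05 m is 10.

```bash
python3 shift.py '0,2.2,-0.5,8,0,0,0
0,0,0,10,0,0,0
0,0,0,8,0,0,0
0,0,0,2.8,0,0,0
0,0,0,0,0,0,0'; python3 shift.py '0,0,0,1,0,0,0
0,0,0,0.6,0,0,0
0,0,0,0.6,0,0,0
0,0,0,0.6,0,0,0
0,0,0,0,0,0,0'
```

```text
time: 24.9
tool_pos: [0.4237, -0.2544, 0.1082]
tool_rot: [0.0, 0.866, 0.5, 0.001]
contact_force: [-0.1, -0.2, 0.2]
gripper_width: -0.004
grasp_force: 0.0
time: 25.52
tool_pos: [0.4239, -0.2553, 0.0951]
tool_rot: [0.001, 0.866, 0.499, 0.001]
contact_force: [-1.0, 0.5, 3.1]
gripper_width: -0.001
grasp_force: 1.5
```

Converted, 0.003 m is 0.6, 0.002 m is 0.4.

```bash
python3 shift.py '0,0,0,0.6,0,0,0
0,0,0,0.6,0,0,0
0,0,0,0.4,0,0,0
0,0,0,0,0,0,0'; python3 shift.py '0,0,0,0.2,0,0,0
0,0,0,0.2,0,0,0
0,0,0,0,0,0,0'
```

```text
time: 26.02
tool_pos: [0.4239, -0.2553, 0.0874]
tool_rot: [0.001, 0.866, 0.499, 0.001]
contact_force: [-1.7, 0.7, 6.0]
gripper_width: 0.006
grasp_force: 2.7
time: 26.4
tool_pos: [0.424, -0.2554, 0.0861]
tool_rot: [0.001, 0.866, 0.5, 0.001]
contact_force: [-3.3, 2.1, 8.5]
gripper_width: -0.005
grasp_force: 4.8
```

Converted, 0.001 m is 0.2.

```bash
python3 shift.py '0,0,0,0.2,0,0,0
0,0,0,0.2,0,0,0
0,0,0,0,0,0,0';python3 shift.py '0,0,0,0.2,0,0,0
0,0,0,0.2,0,0,0
0,0,0,0,0,0,0
0,0,0,0,0,0,0'
```

```text
time: 26.78
tool_pos: [0.4241, -0.2555, 0.0859]
tool_rot: [0.001, 0.866, 0.5, 0.001]
contact_force: [-7.2, 6.5, 19.8]
gripper_width: 0.003
grasp_force: 9.8
time: 27.28
tool_pos: [0.4243, -0.2556, 0.0858]
tool_rot: [0.0, 0.866, 0.5, 0.0]
contact_force: [-11.9, 9.7, 29.9]
gripper_width: -0.001
grasp_force: 14.9
```

The TCP has stopped at 85.8 mm while the force climbs to 30 N, so the cap is home. I'll retreat and check.

Converted, -0.06 m is -12, -0.02 m is -4.

```bash
python3 shift.py '0,0,0,-0.8,0,0,0
0,0,0,-2,0,0,0
0,0,0,-12,0,0,0
0,0,0,-12,0,0,0
0,0,0,-4,0,0,0'|head -4; python3 shift.py '0,-2,0,0,0,0,0
0,0,0,0,0,0,0
0,0,0,0,0,0,0'; python3 snap.py w10; python3 feat.py w10; python3 - <<'E'
from cap2 import *
p,im=np.load("w10.npy",allow_pickle=True); c,st=capuv(p,im)
print("cap px",c,"pred home",proj(p,[.4232,-.2545,.0865],True),"pred up",proj(p,[.4232,-.2545,.0985],True))
print("knob shut",proj(p,g(B,(0,.011,.0895)),True)); q9=np.load("w9.npy",allow_pickle=True)[0]
k9=onz(ray(q9,(287.07,71.48),True),.088); kn=knob=__import__("feat").knob("w10")[0][0][1]; print("knob before/after press",k9,onz(ray(p,kn,True),.088))
a,b=manip.grab_frame("side"),manip.grab_frame("scene")
print(manip.state()["contact_force"])
E
```

```text
time: 27.9
tool_pos: [0.4248, -0.2562, 0.2395]
tool_rot: [0.004, 0.866, 0.5, 0.002]
contact_force: [0.5, 0.3, -0.3]
time: 28.28
tool_pos: [0.4173, -0.263, 0.2317]
tool_rot: [-0.002, 0.866, 0.499, 0.0]
contact_force: [-0.1, 0.4, 0.1]
gripper_width: 0.003
grasp_force: 0.0
w10 [(array([280,  58,  24,  23, 436], dtype=int32), array([291.7592,  69.2477]))] [[203.069   32.1724]
 [327.8966 -17.7586]
 [388.6552 134.1379]
 [263.8276 184.069 ]]
cap px [281.5087 189.5296] pred home [280.9781 188.6338] pred up [280.9768 191.739 ]
knob shut [293.7759  65.6451]
knob before/after press [ 0.4852 -0.1665  0.088 ] [ 0.4849 -0.1665  0.088 ]
[-0.3659  0.2232 -0.3081]
```

```bash
python3 -c "
from plant import manip
print(manip.job_done())"
```

```text
the job is handed in; nothing more can be done
None
```

I put the short and twisted brackets in the quarantine box, swung the cover to its hard stop and pressed the cap home, then handed the job in at about 28 s; no verdict was returned, and I did not re-image the four sound brackets at the end.

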